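# Collar the length gauge and hold its sprung rod at the mark

### The job

Set up the length gauge on the joiner's bench: slip the two loose collars over the gauge's posts, the narrow one on the thin post and the wide one on the thick post, each right down on its foot, and let go of them. Then take the sprung pull rod by its upright grip, draw it out until its pointer is level with the middle of the thin post, and finish holding it there against its spring, without letting go. Leave everything else on the bench where it is.

Things in the scene. Friction and masses are not known exactly. Their poses are not given: they have to be found in the camera images.
- gauge: Length gauge fixed to the bench: wooden plate 12 mm thick with a square aluminium tube (top 42 mm above the bench) and a sprung rod. Origin at bench level under the rod's grip when fully in; z up. The rod pulls out along own -x (towards the robot within 15 degrees); the tube starts 55 mm from the grip on the +x side. Plate: own x -230 to 230, y -50 to 140 mm. Posts stand at own y = 100 mm.
- rod: Pull rod, steel, 14 mm diameter, its top 33 mm above the bench, sliding level along the gauge's own x, with an upright wooden grip and a flat pointer. Origin at bench level under the grip's axis; axes as the gauge's. Starts fully in; travel 190 mm. The spring pulls it back in with about 3 N fully in, rising 0.45 N per 10 mm (11 N at 170 mm): it snaps back when let go.
- rod_grip (a point): Point on the axis of the upright grip, 58 mm above the bench: the height to pinch it. The grip is 26 mm in diameter and runs from 18 mm to 76 mm above the bench, free all round above the rod (above 33 mm).
- rod_pointer (a point): Tip of the pointer, 26 mm above the bench: the pointer is a 5 mm thick steel blade that sticks out 66 mm from the grip's axis along own +y, towards the line of posts. Axes parallel to the gauge's.
- thin_post: Thin steel post, 15 mm diameter, its top 14 mm tapered to 3 mm, on a dark round foot 42 mm across, 10 mm high; fixed on the gauge's plate; top 66 mm above the bench. Origin on the plate (12 mm above the bench) on its axis; axes as the gauge's. It marks the length to pull to: 30 to 170 mm from the pointer's start. Which post is nearer the tube varies.
- thin_post_seat (a point): Centre of the top face of the thin post's foot, 22 mm above the bench, on the post's axis: where its collar sits. Axes parallel to the gauge's; the pointer is level with the post when its tip has the same own x as this point.
- thick_post: Thick steel post, 30 mm in diameter, tapered over its top 14 mm to 18 mm, otherwise like the thin post: same foot, same height (top 66 mm above the bench), same line, at least 95 mm from the thin post. Origin on the plate, on the axis.
- thick_post_seat (a point): Centre of the top face of the thick post's foot, 22 mm above the bench, on the post's axis: where its collar sits.
- narrow_collar: Loose aluminium collar (plain ring) lying flat: 38 mm outer diameter, 21 mm bore, 30 mm high, about 70 g. Fits the thin post only. Origin at the centre of its underside, own z along its axis.
- narrow_collar_mid (a point): Middle of the narrow collar, on its axis, 15 mm above its underside.
- wide_collar: Loose aluminium collar (plain ring) lying flat: 51 mm outer diameter, 36 mm bore, 30 mm high, about 80 g. Belongs on the thick post. Origin at the centre of its underside, own z along its axis.
- wide_collar_mid (a point): Middle of the wide collar, on its axis, 15 mm above its underside.
- offcut: Bystander to be left where it is: wooden offcut block, 70 x 45 x 22 mm.
- square: Bystander to be left where it is: try square: dark wood stock 100 mm long with a steel blade 150 mm long, lying flat.
- glue: Bystander to be left where it is: white glue bottle, 60 mm across, 170 mm tall, standing.
- screwdriver: Bystander to be left where it is: screwdriver, lying.
- wax_tin: Bystander to be left where it is: flat steel tin, 72 mm across, 40 mm tall.
- batten: Bystander to be left where it is: wooden batten 160 x 30 x 18 mm, lying.
- mallet: Bystander to be left where it is: hammer, lying.
Mind the look-alikes: they are no part of the job. What is shaped like the narrow_collar but pink is not meant. What is shaped like the wide_collar but red is not meant.

How it is judged:
By the outcome, as a careful person would: the job done as asked, in the order asked, and still so for the second after the job is handed in, while the arm keeps its last pose, push and grip.
It also fails if it takes over 70 s, if anything falls off the work surface, if the arm or the gripper's body presses on something with over 40 N, if the wrist force passes 120 N, or if a joint passes its speed limit or range.

### The arm

A 6-joint arm with a two-finger parallel gripper is mounted at the origin on the work surface. World frame = base frame: x ahead of the robot, y to its left, z up, the work surface at z = 0. Lengths are in m, angles in rad, forces in N, time in s.
With the tool pointing down it reaches from about 0.35 to 0.975 m from the base axis. Payload 4.9 kg.
Tool frame: the origin (TCP) lies at the very end of the fingers, on their centre line; the grasp point (between the pads) lies 19 mm behind it; z points along the fingers, y is the line along which they close (so a half turn about z gives the same grasp; the last joint's range is limited). The gripper opens to 85 mm and grips with 20 to 120 N. Pads are 22 mm wide; open, the fingers measure 114 mm over their backs; the gripper's body (76 mm by 85 mm) begins 54 mm behind the grasp point. The pads swing forward as they close: fully open they stand 13 mm farther back than shut.
Start: joints at [-1.324, 0.053, 1.613, -0, 1.476, -0.119], TCP at [0.224, -0.584, 0.231] pointing down, gripper open.
Joint ranges: [-3.01, 3.01], [-1.01, 2.22], [0.06, 2.58], [-1.02, 4.17], [0.09, 2.62], [-3.14, 3.14]. Speed limits (rad/s): [2.57, 2.57, 3.14, 3.14, 3.14, 3.14].

### API

Orientations are given as a rotation vector (axis times angle).
In Python, from station import ctrl gives the robot as it stands.
- The arm moves only by the tool jog_arm, never from a script. Its argument "plan" is a list of rows, each a list of 7 numbers: the shift along the tool's x, y, z in units of 0.02 m (1.0 is 0.02 m), then the turn, a rotation vector about the tool's x, y, z in units of 45 degrees (1.0 is 45 degrees), then the opening, from -1 (shut) to 1 (fully open). A call has 1 to 8 rows; each row shifts and turns the commanded pose from where the row before left it, along the tool's axes as they then stand; what a row does not reach is not made up. A row lasts 1/10 s, in which the tool goes at most 50 mm and 8.59 degrees, less where a joint would pass 70% of its speed; a pose out of reach is approached as far as the arm can. A call with a number of a shift or a turn outside -1 to 1 is refused whole. A call with a gripper value outside its range is refused whole. The fingers move at their own pace and stop on an object; "grip_force" is the grip in N (left out, the last holds). Time passes only in rows, so rows that do not move let the fingers close. It gives the time, the measured TCP pose, the force, the opening and the grip force at its end, in the units of the state.
- ctrl.get_obs(): the state, without advancing time (a new reading comes with each control period).
- ctrl.get_image(name): name is "side" or "top" or "wrist"; returns (picture, depth): 384x512x3 uint8, red, green, blue; 384x512 float32, m along the optical axis (not along the pixel's ray), 0 where there is no reading.
- ctrl.camera_info(name): a dict with "camera_matrix" (3x3 intrinsics, pixels), "k1" (the pictures are not rectified: a ray, as slopes to the right and down, at radius r is drawn at 1 + k1 r^2 times it, then the intrinsics apply), "rvec" (rotation vector, rad) and "tvec" (3), from world to camera coordinates, as OpenCV has them; the wrist camera has in their place "T_tool_cam" (4x4, takes a point from camera to tool coordinates, whose origin is the TCP and whose axes are the flange's). Camera axes: x right, y down, z forward; pixel columns grow to the right and rows downward; lengths in m; the calibration is good to about 2 mm. A picture is of the moment at which its call begins: read the wrist's pose just before it. camera_info takes no time and is no camera call.
- ctrl.finish_job(): hands the job in; it is judged then, once.
The state is a dict: "t": time; "q": joint angles; "dq": joint speeds; "effort": joint torques, N m; "tool_pos": TCP position; "tool_rot": TCP orientation; "contact_force": force on the tool from outside, world axes, zero at the start; "wrist_torque": the same for the moment, N m; "opening": finger opening in m; "grip_force": force on a finger pad.
Only numpy, scipy, OpenCV 4.12 (cv2) and the standard library are available. Lean on these libraries where they do the work, as an engineer would, in place of code of your own. Each camera call takes 0.05 s, during which the arm holds its last target. There are 200 camera calls.

## Working session

There is one attempt and no reset: what is moved stays moved. The work goes in short steps, Python scripts to look and compute and a tool call to move; the robot and the scene stay as the last step left them, time stands still between calls to the robot, and variables do not carry over. Pictures are saved under pics/ and viewed, at most 10 in all, crops included, and the job is handed in when it is done.

Besides the shell and the picture viewer there is one more tool, called after "Emit:" as name(argument=value, ...), one argument or row to a line, values as JSON. jog_arm: Moves the arm, as the interface text tells. Shifts and turns lie within -1 to 1; 1 stands for 0.02 m of shift or 45 degrees of turn. Its arguments: {"type":"object","properties":{"plan":{"type":"array"},"grip_force":{"type":"number"}},"required":["plan"]}

```bash
mkdir -p pics
cat > h.py <<'E'
import numpy as np, cv2
from scipy.spatial.transform import Rotation as R
from station import ctrl
def grab(n):
    o=ctrl.get_obs(); im,d=ctrl.get_image(n); return o,im,d
def pose(n,o):
    c=ctrl.camera_info(n)
    if n=='wrist':
        T=np.eye(4);T[:3,:3]=R.from_rotvec(o['tool_rot']).as_matrix();T[:3,3]=o['tool_pos']
        return c,T@np.array(c['T_tool_cam'])
    T=np.eye(4);T[:3,:3]=R.from_rotvec(np.ravel(c['rvec'])).as_matrix();T[:3,3]=np.ravel(c['tvec'])
    return c,np.linalg.inv(T)
def ray(n,o,uv):
    c,T=pose(n,o);K=np.array(c['camera_matrix']);k=c['k1']
    uv=np.atleast_2d(uv).astype(float)
    p=np.c_[(uv[:,0]-K[0,2])/K[0,0],(uv[:,1]-K[1,2])/K[1,1]];q=p.copy()
    for _ in range(20): q=p/(1+k*(q**2).sum(1,keepdims=True))
    return T[:3,3],np.c_[q,np.ones(len(q))]@T[:3,:3].T
def onz(n,o,uv,z):
    c,d=ray(n,o,uv); return c+d*((z-c[2])/d[:,2:])
def cloud(n,o,dep):
    v,u=np.mgrid[:dep.shape[0],:dep.shape[1]]
    c,d=ray(n,o,np.c_[u.ravel(),v.ravel()])
    return (c+d*dep.reshape(-1,1)).reshape(*dep.shape,3)
E
python3 - <<'E'
from h import *
for n in ('top','side'):
    o,im,d=grab(n); cv2.imwrite(f'pics/{n}0.png',im[...,::-1]); np.savez(f'{n}0.npz',im=im,d=d)
    c,T=pose(n,o);print(n,T[:3,3],T[:3,2],c['k1'])
print(ctrl.get_obs())
print(ctrl.camera_info('wrist'))
E
```

```text
top [ 0.3643127  -0.01053604  1.26996334] [ 0.1141317   0.01376532 -0.99337026] 0.005111773491850169
side [0.23947562 1.00409624 0.80668922] [ 0.2180629  -0.79407102 -0.56736214] -0.12164852004879183
{'t': 0.1, 'q': array([-1.32399640e+00,  5.32924168e-02,  1.61415563e+00, -2.45145758e-05,
        1.47597821e+00, -1.18996401e-01]), 'dq': array([-0.0004161 , -0.00296525, -0.00356742, -0.00109259, -0.00058345,
        0.00011207]), 'effort': array([ 5.61167981e-04, -3.94904423e+01, -3.71362424e+01, -8.43607040e-05,
        3.93456707e-03,  3.85111070e-05]), 'tool_pos': array([ 0.22341701, -0.58310633,  0.2301856 ]), 'tool_rot': array([-3.08739462e+00, -5.71064459e-01,  2.22049246e-04]), 'contact_force': array([-0.46844894,  0.22131802,  0.14267393]), 'wrist_torque': array([-0.00526648, -0.01861776, -0.02593991]), 'grip_force': 0.0, 'opening': 0.08544557981167826}
{'camera_matrix': array([[338.58616425,   0.        , 258.80824883],
       [  0.        , 338.58616425, 189.42852531],
       [  0.        ,   0.        ,   1.        ]]), 'k1': -0.09643388769502548, 'T_tool_cam': array([[-1.51440008e-03, -9.54787579e-01, -2.97285026e-01,
         7.69000861e-02],
       [ 9.99998848e-01, -1.47659326e-03, -3.51734633e-04,
         1.38713660e-04],
       [-1.03137206e-04, -2.97285216e-01,  9.54788715e-01,
        -1.42736468e-01],
       [ 0.00000000e+00,  0.00000000e+00,  0.00000000e+00,
         1.00000000e+00]])}
```

View pics/top0.png

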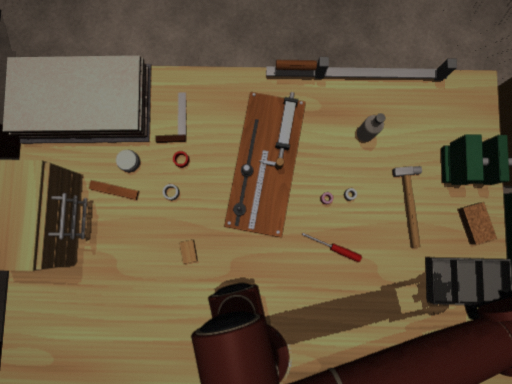

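View pics/side0.png

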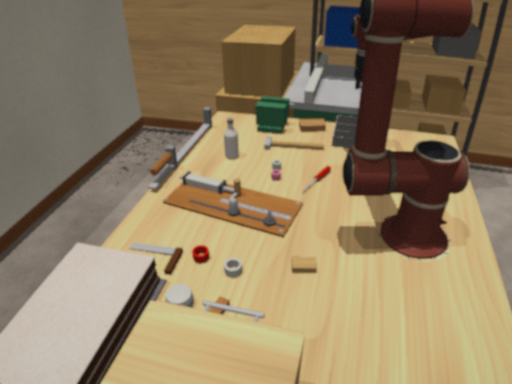

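Top view: gauge plate centred about (265,165), grip (280,163), pointer about (264,160), posts near (247,169) and (240,210). There is a grey wide collar at (171,192), a grey narrow collar at (350,195), a red ring at (181,159) and a pink ring at (327,198).

Run:
```python
from h import *
z=np.load('top0.npz');im,d=z['im'],z['d']
o=ctrl.get_obs()
P=cloud('top',o,d)
# rings: low-saturation blobs near the guesses, top face z=.03
hsv=cv2.cvtColor(im,cv2.COLOR_RGB2HSV)
for nm,(u,v),r in (('wide',(171,192),14),('narrow',(350,195),10)):
    H=P[v-r:v+r+1,u-r:u+r+1]
    m=(H[...,2]>.018)
    print(nm,m.sum(),H[m].mean(0),(H[m][:,:2].min(0)+H[m][:,:2].max(0))/2,np.ptp(H[m],0))
for nm,(u,v),r in (('postA',(247,169),8),('postB',(240,210),8),('grip',(280,163),9)):
    H=P[v-r:v+r+1,u-r:u+r+1];m=H[...,2]>.045
    print(nm,m.sum(),H[m].mean(0),H[m].max(0),H[m].min(0))
# plate
m=((hsv[...,0]<12)&(hsv[...,1]>120)&(hsv[...,2]<170)&(hsv[...,2]>40)).astype(np.uint8)
m[:, :215]=0;m[:,315:]=0;m[:85]=0;m[245:]=0
m=cv2.morphologyEx(m,cv2.MORPH_CLOSE,np.ones((25,25)))
c=max(cv2.findContours(m,0,2)[0],key=cv2.contourArea)
b=cv2.boxPoints(cv2.minAreaRect(c));w=onz('top',o,b,.012);print(b,w.round(4))
w=cv2.minAreaRect(onz('top',o,c[:,0],.012)[:,:2].astype(np.float32));print(w)
cv2.imwrite('pics/crop.png',np.hstack([cv2.resize(im[85:245,215:315,::-1],None,fx=3.6,fy=3.6,interpolation=2),cv2.resize(im[150:240,315:375,::-1],None,fx=3.6,fy=3.6)[:576].copy() if 0 else cv2.resize(im[130:290,150:210,::-1],None,fx=3.6,fy=3.6,interpolation=2)]))
```

```text
wide 115 [0.50089201 0.25950381 0.11402814] [0.44934299 0.14670042] [0.17006058 0.31447293 1.2507493 ]
narrow 87 [ 0.51317347 -0.2957191   0.04148786] [ 0.44801337 -0.16331   ] [0.16740135 0.30554791 1.25178424]
postA 69 [0.57937627 0.03389034 0.09430754] [0.59942285 0.05010405 1.26996334] [ 0.3643127  -0.01053604  0.04628979]
postB 20 [0.44974624 0.04968631 0.17704877] [0.46489872 0.06276946 1.26996334] [ 0.3643127  -0.01053604  0.0480887 ]
grip 66 [ 0.59726192 -0.06620667  0.10677626] [ 0.61924733 -0.01053604  1.26996334] [ 0.3643127  -0.07937795  0.04760724]
[[224.54654 225.96823]
 [249.90054  91.95415]
 [305.8702  102.543  ]
 [280.5162  236.55708]] [[ 0.4028  0.1035  0.012 ]
 [ 0.8519  0.0317  0.012 ]
 [ 0.8183 -0.1556  0.012 ]
 [ 0.3726 -0.0771  0.012 ]]
((0.61177659034729, -0.023752540349960327), (0.18367233872413635, 0.4542600214481354), 80.57535552978516)
```

View pics/crop.png

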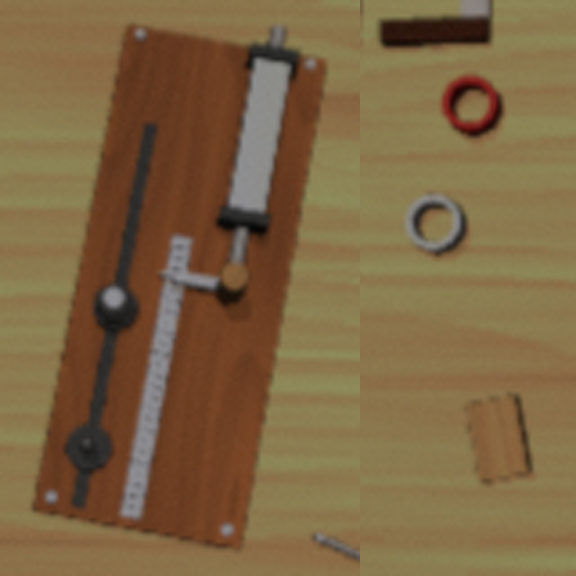

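Crop: the bright tapered thick post is nearer the tube, at crop (113,300). The thin post is nearer the robot at (88,448), and the grip is at (233,278).

Run:
```python
from h import *
z=np.load('top0.npz');im,d=z['im'],z['d'];o=ctrl.get_obs();P=cloud('top',o,d)
for nm,(u,v),r,lo in (('wide',(171,192),14,.018),('narrow',(350,195),10,.018),('thick',(247,169),8,.05),('thin',(240,210),8,.04),('grip',(280,163),9,.06)):
    H=P[v-r:v+r+1,u-r:u+r+1];m=(H[...,2]>lo)&(d[v-r:v+r+1,u-r:u+r+1]>0)
    q=H[m];print(nm,m.sum(),q.mean(0).round(4),((q.min(0)+q.max(0))/2).round(4),np.ptp(q,0).round(3))
```

```text
wide 107 [0.5111 0.2797 0.0276] [0.511  0.2796 0.0279] [0.047 0.049 0.017]
narrow 86 [ 0.5149 -0.299   0.0272] [ 0.5143 -0.2988  0.0256] [0.035 0.035 0.015]
thick 60 [0.5861 0.0351 0.0604] [0.5864 0.0356 0.0601] [0.026 0.028 0.02 ]
thin 19 [0.4591 0.0561 0.055 ] [0.4588 0.0562 0.0543] [0.012 0.013 0.02 ]
grip 56 [ 0.6056 -0.0678  0.0729] [ 0.6066 -0.0676  0.0699] [0.025 0.022 0.016]
```

Emit:
jog_arm(
  plan=[
    [0.5, 0.5, 0, 0, 0, -0.19, 1],
    [0.5, 0.5, 0, 0, 0, -0.19, 1],
    [0.5, 0.5, 0, 0, 0, -0.19, 1],
    [0.5, 0.5, 0, 0, 0, -0.19, 1],
    [0.5, 0.5, 0, 0, 0, -0.19, 1],
    [0.5, 0.5, 0, 0, 0, -0.19, 1],
    [0.5, 0.5, 0, 0, 0, -0.19, 1],
    [0, 0, 0, 0, 0, 0, 1],
  ],
)

```text
t: 0.9
tool_pos: [0.3193, -0.58, 0.2305]
tool_rot: [-2.39, -2.038, -0.001]
contact_force: [-1.2, -0.7, 0.1]
opening: 0.0853
grip_force: 0.0
```

Emit:
jog_arm(
  plan=[
    [0.96, 0.46, 0.3, 0, 0, 0, 1],
    [0.96, 0.46, 0.3, 0, 0, 0, 1],
    [0.96, 0.46, 0.3, 0, 0, 0, 1],
    [0.96, 0.46, 0.3, 0, 0, 0, 1],
    [0.96, 0.46, 0.3, 0, 0, 0, 1],
    [0.96, 0.46, 0.3, 0, 0, 0, 1],
    [0.96, 0.46, 0.3, 0, 0, 0, 1],
    [0.96, 0.46, 0.3, 0, 0, 0, 1],
  ],
)

```text
t: 1.7
tool_pos: [0.4161, -0.4388, 0.1824]
tool_rot: [-2.392, -2.036, -0.0]
contact_force: [-0.1, 1.2, -0.8]
opening: 0.0852
grip_force: 0.0
```

Emit:
jog_arm(
  plan=[
    [0.96, 0.46, 0.3, 0, 0, 0, 1],
    [0.96, 0.46, 0.3, 0, 0, 0, 1],
    [0.96, 0.46, 0.3, 0, 0, 0, 1],
    [0.96, 0.46, 0.3, 0, 0, 0, 1],
    [0.96, 0.46, 0.3, 0, 0, 0, 1],
    [0.96, 0.46, 0.3, 0, 0, 0, 1],
    [0.96, 0.46, 0.3, 0, 0, 0, 1],
    [0.96, 0.46, 0.3, 0, 0, 0, 1],
    [0, 0, 0, 0, 0, 0, 1],
  ],
)

```text
invalid input at $.plan: expected 1 to 8 rows
```

Emit:
jog_arm(
  plan=[
    [0.96, 0.46, 0.3, 0, 0, 0, 1],
    [0.96, 0.46, 0.3, 0, 0, 0, 1],
    [0.96, 0.46, 0.3, 0, 0, 0, 1],
    [0.96, 0.46, 0.3, 0, 0, 0, 1],
    [0.96, 0.46, 0.3, 0, 0, 0, 1],
    [0.96, 0.46, 0.3, 0, 0, 0, 1],
    [0.96, 0.46, 0.3, 0, 0, 0, 1],
    [0.5, 0, 0, 0, 0, 0, 1],
  ],
)

```text
t: 2.5
tool_pos: [0.5021, -0.3058, 0.1397]
tool_rot: [-2.389, -2.037, 0.0]
contact_force: [-0.6, -0.3, 0.4]
opening: 0.0854
grip_force: 0.0
```

Emit:
jog_arm(
  plan=[
    [0, 0, 0, 0, 0, 0, 1],
    [0, 0, 0, 0, 0, 0, 1],
  ],
)

```text
t: 2.7
tool_pos: [0.5018, -0.3088, 0.1416]
tool_rot: [2.392, 2.036, -0.001]
contact_force: [0.4, 0.7, -0.8]
opening: 0.0853
grip_force: 0.0
```

```bash
cat >> h.py <<'E'
def look(name,lo,hi,rad=.06,ctr=None,save=None):
    """points of given height band near ctr (default TCP), from the wrist camera"""
    o,im,d=grab('wrist');P=cloud('wrist',o,d)
    if save: cv2.imwrite(f'pics/{save}.png',im[...,::-1]); np.savez(save,im=im,P=P,d=d)
    c=o['tool_pos'][:2] if ctr is None else np.array(ctr)
    m=(d>0)&(P[...,2]>lo)&(P[...,2]<hi)&(np.linalg.norm(P[...,:2]-c,axis=-1)<rad)
    return o,im,P,m
def intool(o,p):
    return R.from_rotvec(o['tool_rot']).inv().apply(np.asarray(p)-o['tool_pos'])
E
python3 - <<'E'
from h import *
o,im,P,m=look('n',.024,.036,.035,(.515,-.299),'w1')
q=P[m];(cx,cy),r=cv2.minEnclosingCircle(q[:,:2].astype(np.float32))
print(o['tool_pos'],m.sum(),q.mean(0),(cx,cy),r,intool(o,[cx,cy,.03])/.02)
E
```

```text
[ 0.50179553 -0.30877696  0.1416024 ] 1307 [ 0.51652695 -0.29789066  0.02967389] (0.5164799094200134, -0.29854705929756165) 0.018968375399708748 [0.62591279 0.64178184 5.57985603]
```

View pics/w1.png

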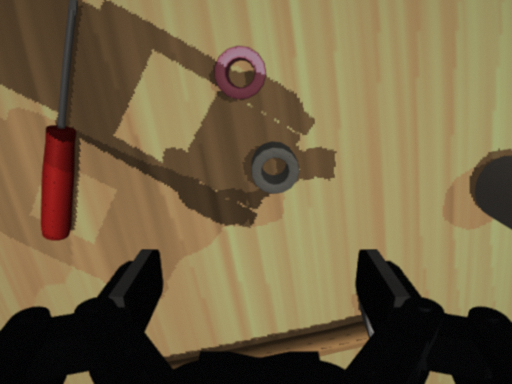

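The grey narrow collar is at (274,167), the pink one at (240,72), and the open fingers are clear of both.

Emit:
jog_arm(
  plan=[
    [0.63, 0.64, 0, 0, 0, 0, 0.6],
    [0, 0, 1, 0, 0, 0, 0.6],
    [0, 0, 1, 0, 0, 0, 0.6],
    [0, 0, 1, 0, 0, 0, 0.6],
    [0, 0, 1, 0, 0, 0, 0.6],
    [0, 0, 1, 0, 0, 0, 0.6],
    [0, 0, 1, 0, 0, 0, 0.6],
    [0, 0, 0.5, 0, 0, 0, 0.6],
  ],
)

```text
t: 3.55
tool_pos: [0.5161, -0.2979, 0.0094]
tool_rot: [-2.391, -2.034, 0.001]
contact_force: [-0.4, -0.0, -0.3]
opening: 0.0684
grip_force: 0.0
```

Emit:
jog_arm(
  plan=[
    [0, 0, 0.4, 0, 0, 0, 0.6],
    [0, 0, 0, 0, 0, 0, 0.2],
    [0, 0, 0, 0, 0, 0, -0.3],
    [0, 0, 0, 0, 0, 0, -1],
    [0, 0, 0, 0, 0, 0, -1],
    [0, 0, 0, 0, 0, 0, -1],
    [0, 0, 0, 0, 0, 0, -1],
    [0, 0, 0, 0, 0, 0, -1],
  ],
  grip_force=40,
)

```text
t: 4.35
tool_pos: [0.5174, -0.299, 0.0045]
tool_rot: [2.391, 2.035, 0.001]
contact_force: [0.1, -0.3, 4.9]
opening: 0.0371
grip_force: 40.5
```

Emit:
jog_arm(
  plan=[
    [0, 0, -0.5, 0, 0, 0, -1],
    [0, 0, -1, 0, 0, 0, -1],
    [0, 0, -1, 0, 0, 0, -1],
    [0, 0, -1, 0, 0, 0, -1],
    [0, 0, -1, 0, 0, 0, -1],
    [0, 0, -1, 0, 0, 0, -1],
    [0, 0, -1, 0, 0, 0, -1],
    [0, 0, 0, 0, 0, 0, -1],
  ],
)

```text
t: 5.15
tool_pos: [0.518, -0.2995, 0.1367]
tool_rot: [2.388, 2.033, 0.002]
contact_force: [0.4, 0.4, -0.3]
opening: 0.0372
grip_force: 40.3
```

Emit:
jog_arm(
  plan=[
    [0.96, -0.4, 0, 0, 0, 0, -1],
    [0.96, -0.4, 0, 0, 0, 0, -1],
    [0.96, -0.4, 0, 0, 0, 0, -1],
    [0.96, -0.4, 0, 0, 0, 0, -1],
    [0.96, -0.4, 0, 0, 0, 0, -1],
    [0.96, -0.4, 0, 0, 0, 0, -1],
    [0.96, -0.4, 0, 0, 0, 0, -1],
    [0.96, -0.4, 0, 0, 0, 0, -1],
  ],
)

```text
t: 5.95
tool_pos: [0.477, -0.1352, 0.1322]
tool_rot: [-2.391, -2.035, 0.001]
contact_force: [-0.0, 0.7, -1.2]
opening: 0.0372
grip_force: 40.3
```

Emit:
jog_arm(
  plan=[
    [0.96, -0.4, 0, 0, 0, 0, -1],
    [0.96, -0.4, 0, 0, 0, 0, -1],
    [0.96, -0.4, 0, 0, 0, 0, -1],
    [0.96, -0.4, 0, 0, 0, 0, -1],
    [0.96, -0.4, 0, 0, 0, 0, -1],
    [0.96, -0.4, 0, 0, 0, 0, -1],
    [0, 0, 0, 0, 0, 0, -1],
    [0, 0, 0, 0, 0, 0, -1],
  ],
)

```text
t: 6.75
tool_pos: [0.4486, -0.015, 0.1327]
tool_rot: [-2.391, -2.037, 0.001]
contact_force: [-0.1, 0.1, 0.7]
opening: 0.0373
grip_force: 40.3
```

Run:
```python
from h import *
o,im,P,m=look('n',.04,.075,.02,(.459,.056),'w2')
q=P[m];print(o['tool_pos'],o['opening'],m.sum(),q.mean(0),np.median(q,0),q.min(0),q.max(0))
t=q[q[:,2]<.052];print('cyl',len(t),t.mean(0) if len(t) else '')
d=np.load('w2.npz')['d']
L=R.from_rotvec(o['tool_rot']).inv().apply((P-o['tool_pos']).reshape(-1,3)).reshape(P.shape)
mm=(d>0)&(abs(L[...,1])<.016)&(abs(L[...,0])<.03)&(L[...,2]>-.045)&(L[...,2]<.01)
print(mm.sum(), L[mm].min(0),L[mm].max(0),np.median(L[mm],0))
```

```text
[ 0.4485697  -0.01498325  0.13270663] 0.03729814423694103 441 [0.46133302 0.05849471 0.05822192] [0.46134522 0.05851378 0.05759721] [0.45414408 0.0509294  0.0507776 ] [0.4685251  0.06583305 0.06783992]
cyl 7 [0.46202082 0.0575545  0.05163754]
7003 [-0.01908611 -0.01599138 -0.02758278] [0.01935844 0.01598182 0.00421833] [ 0.0042941   0.00032264 -0.02431388]
```

View pics/w2.png

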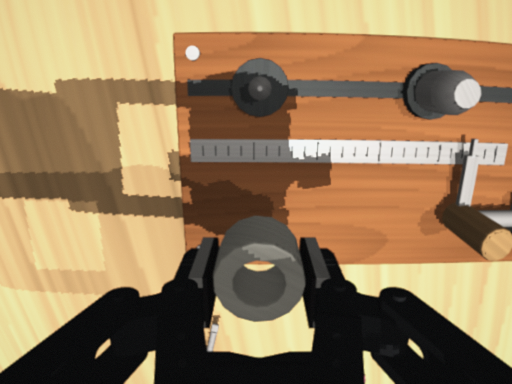

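The thin post is at (260,88), with the collar held at (260,265) centred between the pads. The thick post is at (465,93) and the pointer at (468,160).

Emit:
jog_arm(
  plan=[
    [0.93, 0.01, 0, 0, 0, 0, -1],
    [0.93, 0.01, 0, 0, 0, 0, -1],
    [0.93, 0.01, 0, 0, 0, 0, -1],
    [0.93, 0.01, 0, 0, 0, 0, -1],
    [0, 0, 0, 0, 0, 0, -1],
    [0, 0, 0, 0, 0, 0, -1],
    [0, 0, 1, 0, 0, 0, -1],
    [0, 0, 0, 0, 0, 0, -1],
  ],
)

```text
t: 7.6
tool_pos: [0.4599, 0.0571, 0.1109]
tool_rot: [-2.391, -2.033, 0.006]
contact_force: [-1.0, 0.2, -2.1]
opening: 0.0374
grip_force: 40.3
```

Run:
```python
from h import *
for i in range(2):
    o,im,P,m=look('n',.04,.12,.05,None,'w3')
    print(o['tool_pos'],intool(o,[.4613,.0584,.06])/.02)
L=R.from_rotvec(o['tool_rot']).inv().apply((P-o['tool_pos']).reshape(-1,3)).reshape(P.shape)
mm=(abs(L[...,1])<.010)&(abs(L[...,0])<.010)&(L[...,2]>.02)&(P[...,2]>.04)
q=P[mm];print(mm.sum(),q.min(0) if len(q) else '',q.max(0) if len(q) else '')
```

```text
[0.45985225 0.05710625 0.11085723] [0.07808047 0.0734798  2.54245403]
[0.4604972  0.05721053 0.11196365] [0.06702689 0.03873501 2.59801992]
491 [0.45387165 0.05228856 0.04009626] [0.46856429 0.06613834 0.06742416]
```

Emit:
jog_arm(
  plan=[
    [0.08, 0.05, 0, 0, 0, 0, -1],
    [0, 0, 0.6, 0, 0, 0, -1],
    [0, 0, 0.6, 0, 0, 0, -1],
    [0, 0, 0.6, 0, 0, 0, -1],
    [0, 0, 0.3, 0, 0, 0, -1],
    [0, 0, 0.3, 0, 0, 0, -1],
    [0, 0, 0.3, 0, 0, 0, -1],
    [0, 0, 0, 0, 0, 0, -1],
  ],
)

```text
t: 8.5
tool_pos: [0.4623, 0.0596, 0.0584]
tool_rot: [-2.391, -2.036, 0.002]
contact_force: [-0.3, -0.3, -1.4]
opening: 0.0372
grip_force: 40.3
```

Emit:
jog_arm(
  plan=[
    [0, 0, 0.4, 0, 0, 0, -1],
    [0, 0, 0.4, 0, 0, 0, -1],
    [0, 0, 0.3, 0, 0, 0, -1],
    [0, 0, 0.3, 0, 0, 0, -1],
    [0, 0, 0.15, 0, 0, 0, -1],
    [0, 0, 0.1, 0, 0, 0, -1],
    [0, 0, 0, 0, 0, 0, -1],
    [0, 0, 0, 0, 0, 0, -1],
  ],
)

```text
t: 9.3
tool_pos: [0.4633, 0.0595, 0.0265]
tool_rot: [2.392, 2.036, 0.001]
contact_force: [-0.8, 0.3, -0.2]
opening: 0.0373
grip_force: 40.3
```

Emit:
jog_arm(
  plan=[
    [0, 0, 0, 0, 0, 0, 0.3],
    [0, 0, 0, 0, 0, 0, 0.3],
    [0, 0, 0, 0, 0, 0, 0.3],
    [0, 0, -0.5, 0, 0, 0, 0.3],
    [0, 0, -1, 0, 0, 0, 0.3],
    [0, 0, -1, 0, 0, 0, 0.3],
    [0, 0, -1, 0, 0, 0, 0.3],
    [0, 0, -1, 0, 0, 0, 0.5],
  ],
)

```text
t: 10.1
tool_pos: [0.4631, 0.0595, 0.118]
tool_rot: [2.392, 2.036, 0.001]
contact_force: [0.5, 0.6, 0.3]
opening: 0.0639
grip_force: 0.0
```

Emit:
jog_arm(
  plan=[
    [0, 0, -1, 0, 0, 0, 1],
    [0.9, 0.07, 0, 0, 0, 0, 1],
    [0.9, 0.07, 0, 0, 0, 0, 1],
    [0.9, 0.07, 0, 0, 0, 0, 1],
    [0.9, 0.07, 0, 0, 0, 0, 1],
    [0.9, 0.07, 0, 0, 0, 0, 1],
    [0.9, 0.07, 0, 0, 0, 0, 1],
    [0.9, 0.07, 0, 0, 0, 0, 1],
  ],
)

```text
t: 10.9
tool_pos: [0.493, 0.1831, 0.1372]
tool_rot: [2.392, 2.036, 0.001]
contact_force: [-0.2, 0.2, -1.2]
opening: 0.0855
grip_force: 0.0
```

Emit:
jog_arm(
  plan=[
    [0.9, 0.07, 0, 0, 0, 0, 1],
    [0.9, 0.07, 0, 0, 0, 0, 1],
    [0.9, 0.07, 0, 0, 0, 0, 1],
    [0.9, 0.07, 0, 0, 0, 0, 1],
    [0, 0, 0, 0, 0, 0, 1],
    [0, 0, 0, 0, 0, 0, 1],
  ],
)

```text
t: 11.5
tool_pos: [0.5097, 0.2528, 0.1361]
tool_rot: [2.391, 2.037, -0.001]
contact_force: [0.6, -0.5, 1.2]
opening: 0.0851
grip_force: 0.0
```

Run:
```python
from h import *
o,im,P,m=look('n',.024,.036,.04,(.512,.28),'w4')
q=P[m];(cx,cy),r=cv2.minEnclosingCircle(q[:,:2].astype(np.float32))
print(o['tool_pos'],m.sum(),q.mean(0),(cx,cy),r,intool(o,[cx,cy,.005])/.02, im[m].mean(0))
# seated narrow collar from the top camera
o,im,d=grab('top');P=cloud('top',o,d);np.savez('top1',im=im,d=d)
m=(d>0)&(np.linalg.norm(P[...,:2]-[.46,.057],axis=-1)<.024)&(P[...,2]>.035)
q=P[m];print(m.sum(),np.median(q,0),q.min(0),q.max(0))
```

```text
[0.50969095 0.25280119 0.13614063] 1864 [0.51329617 0.28376338 0.02963399] (0.5129547119140625, 0.2832787334918976) 0.02562793903052807 [ 1.53454615 -0.07845351  6.55610449] [93.0777897  91.05150215 84.19957082]
103 [0.46102611 0.0562892  0.05041515] [0.44353815 0.04045381 0.03757807] [0.48073956 0.07561144 0.06373437]
```

View pics/w4.png

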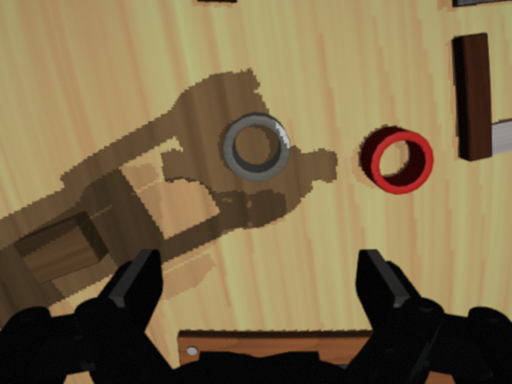

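The wide grey collar is at (256,146), and the red one at (401,161) is clear of the right finger.

Emit:
jog_arm(
  plan=[
    [0.77, -0.04, 0, 0, 0, 0, 0.8],
    [0.76, -0.04, 0, 0, 0, 0, 0.8],
    [0, 0, 1, 0, 0, 0, 0.8],
    [0, 0, 1, 0, 0, 0, 0.8],
    [0, 0, 1, 0, 0, 0, 0.8],
    [0, 0, 1, 0, 0, 0, 0.8],
    [0, 0, 1, 0, 0, 0, 0.8],
    [0, 0, 1, 0, 0, 0, 0.8],
  ],
)

```text
t: 12.4
tool_pos: [0.5132, 0.2841, 0.0156]
tool_rot: [-2.392, -2.037, -0.001]
contact_force: [-0.0, -0.3, 0.2]
opening: 0.0772
grip_force: 0.0
```

Emit:
jog_arm(
  plan=[
    [0, 0, 0.55, 0, 0, 0, 0.8],
    [0, 0, 0, 0, 0, 0, 0.4],
    [0, 0, 0, 0, 0, 0, -0.3],
    [0, 0, 0, 0, 0, 0, -1],
    [0, 0, 0, 0, 0, 0, -1],
    [0, 0, 0, 0, 0, 0, -1],
    [0, 0, 0, 0, 0, 0, -1],
    [0, 0, 0, 0, 0, 0, -1],
  ],
)

```text
t: 13.2
tool_pos: [0.5135, 0.2831, 0.006]
tool_rot: [2.392, 2.036, 0.001]
contact_force: [-0.4, -0.6, 2.2]
opening: 0.0495
grip_force: 41.7
```

Emit:
jog_arm(
  plan=[
    [0, 0, -0.5, 0, 0, 0, -1],
    [0, 0, -1, 0, 0, 0, -1],
    [0, 0, -1, 0, 0, 0, -1],
    [0, 0, -1, 0, 0, 0, -1],
    [0, 0, -1, 0, 0, 0, -1],
    [0, 0, -1, 0, 0, 0, -1],
    [0, 0, -1, 0, 0, 0, -1],
    [0, 0, 0, 0, 0, 0, -1],
  ],
)

```text
t: 14.0
tool_pos: [0.5151, 0.2838, 0.1394]
tool_rot: [2.391, 2.035, 0.01]
contact_force: [1.3, -0.3, -0.8]
opening: 0.0489
grip_force: 41.7
```

Emit:
jog_arm(
  plan=[
    [-0.96, 0.47, 0, 0, 0, 0, -1],
    [-0.96, 0.47, 0, 0, 0, 0, -1],
    [-0.96, 0.47, 0, 0, 0, 0, -1],
    [-0.96, 0.47, 0, 0, 0, 0, -1],
    [-0.96, 0.47, 0, 0, 0, 0, -1],
    [-0.96, 0.47, 0, 0, 0, 0, -1],
    [-0.96, 0.47, 0, 0, 0, 0, -1],
    [-0.96, 0.47, 0, 0, 0, 0, -1],
  ],
)

```text
t: 14.8
tool_pos: [0.5621, 0.1184, 0.1339]
tool_rot: [-2.391, -2.035, 0.003]
contact_force: [-0.6, -0.3, -1.2]
opening: 0.0491
grip_force: 41.6
```

Emit:
jog_arm(
  plan=[
    [-0.96, 0.47, 0, 0, 0, 0, -1],
    [-0.96, 0.47, 0, 0, 0, 0, -1],
    [-0.96, 0.47, 0, 0, 0, 0, -1],
    [-0.96, 0.47, 0, 0, 0, 0, -1],
    [0, 0, 0.5, 0, 0, 0, -1],
    [0, 0, 0.5, 0, 0, 0, -1],
    [0, 0, 0, 0, 0, 0, -1],
    [0, 0, 0, 0, 0, 0, -1],
  ],
)

```text
t: 15.6
tool_pos: [0.5866, 0.0384, 0.114]
tool_rot: [-2.39, -2.036, 0.002]
contact_force: [0.4, 0.9, -0.4]
opening: 0.0496
grip_force: 41.7
```

Run:
```python
from h import *
z=np.load('w2.npz');P=z['P'];m=(z['d']>0)&(np.linalg.norm(P[...,:2]-[.588,.038],axis=-1)<.03)&(P[...,2]>.03)&(P[...,2]<.08)
q=P[m];t=q[q[:,2]>.064];print('w2',m.sum(),q.min(0),q.max(0),'top',len(t),t.mean(0))
o,im,P,m=look('n',.035,.08,.022,(.588,.038),'w5')
q=P[m];print(o['tool_pos'],m.sum(),q.min(0),q.max(0),np.median(q,0))
t=q[q[:,2]>.064];print('top',len(t),t.min(0),t.max(0),t.mean(0))
d=np.load('w5.npz')['d']
L=R.from_rotvec(o['tool_rot']).inv().apply((P-o['tool_pos']).reshape(-1,3)).reshape(P.shape)
mm=(d>0)&(abs(L[...,1])<.02)&(abs(L[...,0])<.04)&(L[...,2]>-.045)&(L[...,2]<.01)
print('collar',mm.sum(), L[mm].min(0),L[mm].max(0))
print(R.from_rotvec(o['tool_rot']).as_matrix().round(3))
```

```text
w2 2202 [0.57382571 0.02257455 0.03000196] [0.59818721 0.05222572 0.06852243] top 727 [0.58798353 0.03736047 0.06597425]
[0.58661315 0.03837642 0.11399708] 820 [0.57561973 0.03669857 0.03501138] [0.60351299 0.05246203 0.06603062] [0.5913624  0.04836047 0.05420301]
top 13 [0.5893962  0.04597045 0.06400399] [0.59407617 0.04778232 0.06603062] [0.59135256 0.04680758 0.06468056]
collar 9205 [-0.02529472 -0.01999737 -0.02589417] [0.02523474 0.01998061 0.0062106 ]
[[ 0.159  0.987 -0.002]
 [ 0.987 -0.159  0.   ]
 [-0.    -0.002 -1.   ]]
```

View pics/w5.png

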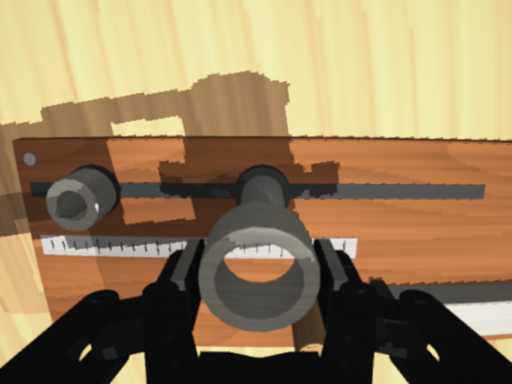

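Thin post with its narrow collar at (85,195); thick post at (263,185), just behind the held wide collar at (260,265).

Emit:
jog_arm(
  plan=[
    [-0.02, 0.1, 0, 0, 0, 0, -1],
    [0, 0, 0.6, 0, 0, 0, -1],
    [0, 0, 0.6, 0, 0, 0, -1],
    [0, 0, 0.4, 0, 0, 0, -1],
    [0, 0, 0.4, 0, 0, 0, -1],
    [0, 0, 0.4, 0, 0, 0, -1],
    [0, 0, 0.4, 0, 0, 0, -1],
    [0, 0, 0, 0, 0, 0, -1],
  ],
)

```text
t: 16.45
tool_pos: [0.5884, 0.0368, 0.0576]
tool_rot: [-2.391, -2.035, 0.003]
contact_force: [-0.0, -0.0, -0.8]
opening: 0.0492
grip_force: 41.7
```

Emit:
jog_arm(
  plan=[
    [0, 0, 0.4, 0, 0, 0, -1],
    [0, 0, 0.4, 0, 0, 0, -1],
    [0, 0, 0.3, 0, 0, 0, -1],
    [0, 0, 0.2, 0, 0, 0, -1],
    [0, 0, 0.15, 0, 0, 0, -1],
    [0, 0, 0, 0, 0, 0, -1],
    [0, 0, 0, 0, 0, 0, -1],
  ],
)

```text
t: 17.15
tool_pos: [0.5897, 0.0368, 0.0305]
tool_rot: [2.392, 2.036, 0.0]
contact_force: [0.1, -0.1, -0.9]
opening: 0.0492
grip_force: 41.7
```

Emit:
jog_arm(
  plan=[
    [0, 0, 0.1, 0, 0, 0, -1],
    [0, 0, 0.1, 0, 0, 0, -1],
    [0, 0, 0, 0, 0, 0, -1],
    [0, 0, 0, 0, 0, 0, -1],
  ],
)

```text
t: 17.55
tool_pos: [0.5901, 0.0368, 0.028]
tool_rot: [2.392, 2.036, 0.001]
contact_force: [-3.2, 0.8, 6.9]
opening: 0.0494
grip_force: 42.3
```

Emit:
jog_arm(
  plan=[
    [0, 0, 0, 0, 0, 0, 0.4],
    [0, 0, 0, 0, 0, 0, 0.4],
    [0, 0, 0, 0, 0, 0, 0.4],
    [0, 0, -0.5, 0, 0, 0, 0.4],
    [0, 0, -1, 0, 0, 0, 0.4],
    [0, 0, -1, 0, 0, 0, 0.4],
    [0, 0, -1, 0, 0, 0, 0.4],
    [0, 0, -1, 0, 0, 0, 0.4],
  ],
)

```text
t: 18.35
tool_pos: [0.5896, 0.0368, 0.1178]
tool_rot: [2.392, 2.036, 0.001]
contact_force: [-0.5, -0.4, -0.5]
opening: 0.0598
grip_force: 0.0
```

Emit:
jog_arm(
  plan=[
    [0, 0, -1, 0, 0, 0, 0.3],
    [-0.8, 0.28, 0, 0, 0, 0, 0.3],
    [-0.8, 0.28, 0, 0, 0, 0, 0.3],
    [-0.8, 0.28, 0, 0, 0, 0, 0.3],
    [-0.8, 0.28, 0, 0, 0, 0, 0.3],
    [-0.8, 0.28, 0, 0, 0, 0, 0.3],
    [-0.8, 0.28, 0, 0, 0, 0, 0.3],
    [0, 0, 0, 0, 0, 0, 0.3],
  ],
)

```text
t: 19.15
tool_pos: [0.6076, -0.0658, 0.136]
tool_rot: [2.395, 2.033, -0.001]
contact_force: [-0.2, 0.6, -0.3]
opening: 0.0556
grip_force: 0.0
```

Emit:
jog_arm(
  plan=[
    [0, 0, 0, 0, 0, 0, 0.3],
  ],
)

```text
t: 19.25
tool_pos: [0.6073, -0.0638, 0.1361]
tool_rot: [-2.393, -2.035, -0.0]
contact_force: [0.4, 0.0, 0.7]
opening: 0.0556
grip_force: 0.0
```

Run:
```python
from h import *
o,im,P,m=look('n',.07,.085,.03,(.608,-.066),'w6')
q=P[m];(cx,cy),r=cv2.minEnclosingCircle(q[:,:2].astype(np.float32))
print(o['tool_pos'],m.sum(),q.mean(0),(cx,cy),r,intool(o,[cx,cy,.039])/.02,intool(o,[*q.mean(0)[:2],.039])/.02)
for c,r,nm in (((.4613,.0588),.026,'nar'),((.5885,.0376),.03,'wide')):
    m=(np.linalg.norm(P[...,:2]-c,axis=-1)<r)&(P[...,2]>.025)&(P[...,2]<.1)
    q=P[m];k=q[(q[:,2]>.046)&(q[:,2]<.058)]
    print(nm,m.sum(),np.median(k[:,2]),(k.min(0)+k.max(0))/2,np.ptp(k,0), q[:,2].max())
```

```text
[ 0.60734784 -0.06383838  0.13608757] 1184 [ 0.6084287  -0.0657688   0.07566718] (0.6084086298942566, -0.06686439365148544) 0.012952032499015331 [-0.14303763  0.07917531  4.85427326] [-0.08880922  0.07135772  4.85430224]
nar 3126 0.051767815726102895 [0.46565546 0.0591895  0.05194838] [0.03652312 0.03752341 0.01183997] 0.06697777124651094
wide 4770 0.05204440132057234 [0.59135266 0.03579694 0.05200201] [0.05059234 0.05020617 0.01199516] 0.06816666040369668
```

View pics/w6.png

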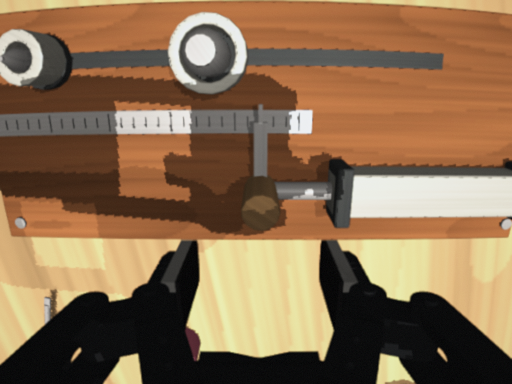

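Both collars are seated (top faces at 52 mm), with the wide one at (207,53). The grip is at (261,205), the pointer tip at (260,110), and the tube end at (340,192).

Emit:
jog_arm(
  plan=[
    [-0.12, 0.08, 0, 0, 0, 0, 0.05],
    [0, 0, 0.8, 0, 0, 0, 0.05],
    [0, 0, 1, 0, 0, 0, 0.05],
    [0, 0, 1, 0, 0, 0, 0.05],
    [0, 0, 1, 0, 0, 0, 0.05],
    [0, 0, 0.6, 0, 0, 0, 0.05],
    [0, 0, 0.4, 0, 0, 0, 0.05],
    [0, 0, 0, 0, 0, 0, 0.05],
  ],
)

```text
t: 20.1
tool_pos: [0.6076, -0.0655, 0.0387]
tool_rot: [-2.39, -2.035, 0.002]
contact_force: [-0.1, -0.4, 0.9]
opening: 0.0448
grip_force: 0.0
```

Emit:
jog_arm(
  plan=[
    [0, 0, 0, 0, 0, 0, -0.3],
    [0, 0, 0, 0, 0, 0, -1],
    [0, 0, 0, 0, 0, 0, -1],
    [0, 0, 0, 0, 0, 0, -1],
    [0, 0, 0, 0, 0, 0, -1],
    [0, 0, 0, 0, 0, 0, -1],
    [0, 0, 0, 0, 0, 0, -1],
  ],
  grip_force=90,
)

```text
t: 20.8
tool_pos: [0.6079, -0.0658, 0.0415]
tool_rot: [-2.391, -2.036, 0.002]
contact_force: [-5.6, 0.8, 4.1]
opening: 0.0238
grip_force: 88.5
```

Run:
```python
from h import *
o=ctrl.get_obs();print(o['tool_pos'],o['contact_force'],o['wrist_torque'])
print(R.from_rotvec(o['tool_rot']).as_matrix().round(4))
u=np.array([np.cos(np.radians(9.4)),-np.sin(np.radians(9.4))])
p=o['tool_pos'][:2];print('s',(np.array([.4613,.0588])-p)@u,'y',(np.array([.4613,.0588])-p)@[-u[1],u[0]])
print(intool(o,[*(p-u*.1),o['tool_pos'][2]])/.1)
```

```text
[ 0.6079348  -0.06578351  0.04150897] [-5.63762585  0.79516717  4.07051337] [0.12740036 0.89867684 0.00547122]
[[ 1.595e-01  9.872e-01 -1.900e-03]
 [ 9.872e-01 -1.595e-01  3.000e-04]
 [-1.000e-04 -2.000e-03 -1.000e+00]]
s -0.16501352863552146 y 0.09896135269871763
[ 0.00387462 -0.99999058  0.00195717]
```

Emit:
jog_arm(
  plan=[
    [0, -0.4, 0, 0, 0, 0, -1],
    [0, -0.8, 0, 0, 0, 0, -1],
    [0, -1, 0, 0, 0, 0, -1],
    [0, -1, 0, 0, 0, 0, -1],
    [0, -1, 0, 0, 0, 0, -1],
    [0, -1, 0, 0, 0, 0, -1],
    [0, -0.8, 0, 0, 0, 0, -1],
    [0, -0.5, 0, 0, 0, 0, -1],
  ],
)

```text
t: 21.6
tool_pos: [0.4816, -0.0449, 0.0415]
tool_rot: [2.389, 2.033, 0.008]
contact_force: [11.0, 1.6, -6.8]
opening: 0.0242
grip_force: 90.3
```

Emit:
jog_arm(
  plan=[
    [0, -0.5, 0, 0, 0, 0, -1],
    [0, -0.3, 0, 0, 0, 0, -1],
    [0, 0, 0, 0, 0, 0, -1],
    [0, 0, 0, 0, 0, 0, -1],
    [0, 0, 0, 0, 0, 0, -1],
  ],
)

```text
t: 22.1
tool_pos: [0.4666, -0.0424, 0.0416]
tool_rot: [2.389, 2.033, 0.008]
contact_force: [9.7, 2.1, -5.5]
opening: 0.0239
grip_force: 90.6
```

Run:
```python
from h import *
o,im,P,m=look('n',.01,.2,.3,None,'w7')
u=np.array([np.cos(np.radians(9.4)),-np.sin(np.radians(9.4))])
p=o['tool_pos'][:2];print(o['tool_pos'],'s',(np.array([.4613,.0588])-p)@u)
d=np.load('w7.npz')['d']
L=(P[...,:2]-p);sx=L@u;sy=L@np.array([-u[1],u[0]])
m=(d>0)&(sy>.04)&(sy<.064)&(abs(sx)<.03)&(P[...,2]>.02)&(P[...,2]<.035)
print('pointer',m.sum(),sx[m].min(),sx[m].max(),np.median(sx[m]),np.median(P[m][:,2]))
m=(d>0)&(sy>.075)&(sy<.125)&(abs(sx)<.03)&(P[...,2]>.054)&(P[...,2]<.08)
print('post',m.sum(),sx[m].min(),sx[m].max(),np.median(sx[m]))
```

```text
[ 0.4665948  -0.04239967  0.0415693 ] s -0.021752231404508483
pointer 730 -0.0043778012646486526 0.005560596568620968 0.0003452006290532979 0.028643475937633125
post 1104 -0.028149816754152207 -0.004850130588584053 -0.020251106819677872
```

View pics/w7.png

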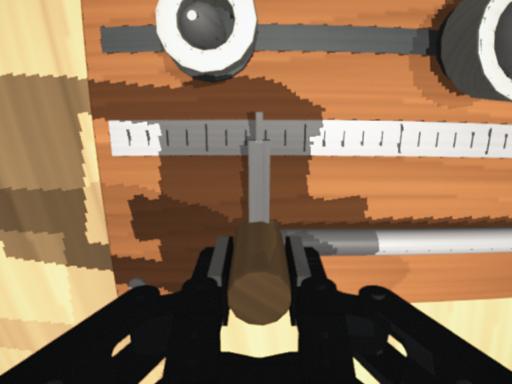

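Pointer tip is at (259,115), thin post at (200,15) and its collar at (207,35). About 21 mm of pull remains.

Emit:
jog_arm(
  plan=[
    [0, -0.5, 0, 0, 0, 0, -1],
    [0, -0.35, 0, 0, 0, 0, -1],
    [0, -0.2, 0, 0, 0, 0, -1],
    [0, 0, 0, 0, 0, 0, -1],
    [0, 0, 0, 0, 0, 0, -1],
    [0, 0, 0, 0, 0, 0, -1],
  ],
)

```text
t: 22.75
tool_pos: [0.4461, -0.039, 0.0415]
tool_rot: [2.389, 2.033, 0.009]
contact_force: [10.9, 2.0, -6.5]
opening: 0.0243
grip_force: 92.0
```

Run:
```python
from h import *
o,im,P,m=look('n',.01,.2,.3,None,'w8')
d=np.load('w8.npz')['d']
p=o['tool_pos'][:2]
for a in (9.3,9.1,9.6):
    u=np.array([np.cos(np.radians(a)),-np.sin(np.radians(a))])
    L=(P[...,:2]-p);sx=L@u;sy=L@np.array([-u[1],u[0]]);z=P[...,2]
    print(a,o['tool_pos'],'s',(np.array([.4613,.0588])-p)@u, o['contact_force'])
    for lo,hi in ((.045,.053),(.053,.06),(.06,.066)):
        m=(d>0)&(sy>lo)&(sy<hi)&(abs(sx)<.02)&(z>.024)&(z<.035)
        print('pointer',lo,m.sum(),sx[m].min(),sx[m].max(),np.median(sx[m]))
    m=(d>0)&(sy>.085)&(sy<.115)&(abs(sx)<.009)&(z>.056)&(z<.08)
    print('post',m.sum(),sx[m].min(),sx[m].max(),np.median(sx[m]),np.median(sy[m]),z[m].max())
    m=(d>0)&(z>.0495)&(z<.0545)&(sy>.07)&(sy<.125)&(abs(sx)<.03)
    print('collar',sx[m].min(),sx[m].max())
    # rod axis direction from its top line
    m=(d>0)&(z>.028)&(z<.036)&(abs(sy)<.008)&(sx>.03)&(sx<.14)
    print('rodyaw',m.sum(),np.degrees(np.polyfit(sx[m],sy[m],1)[0]) if m.sum()>20 else '')
```

```text
9.3 [ 0.44607218 -0.03899229  0.04151855] s -0.0007759469351076211 [10.94335606  1.981754   -6.52965261]
pointer 0.045 357 -0.00426984153346588 0.005678646758167701 0.0008855674910125917
pointer 0.053 91 -0.0004849926263649741 0.0018233645381612908 0.0008880584393417799
pointer 0.06 70 -0.0004700489325723773 0.0018279199112423835 0.000671552587360938
post 842 -0.006365497381432987 0.0055298775795604846 -0.000407995444416392 0.09759563544778338 0.0676535759506069
collar -0.016655155234981754 0.02065063511270671
rodyaw 4485 -0.05350802381159132
9.1 [ 0.44607218 -0.03899229  0.04151855] s -0.00043048026628098555 [10.94335606  1.981754   -6.52965261]
pointer 0.045 356 -0.004089542066878106 0.00585857793340182 0.0008350503427773355
pointer 0.053 91 -0.0002991932352881363 0.0020220920564849435 0.0010805821329463862
pointer 0.06 70 -0.0002601305308550876 0.002040881577252595 0.0008918960196579357
post 842 -0.006025862537120381 0.005873805052876725 -8.209722593869508e-05 0.09759264192633718 0.0676535759506069
collar -0.016308780402541256 0.020994309970886083
rodyaw 4484 -0.2575467261084622
9.6 [ 0.44607218 -0.03899229  0.04151855] s -0.001294127895435952 [10.94335606  1.981754   -6.52965261]
pointer 0.045 357 -0.004540192496982104 0.005408620944701705 0.0006217630087658292
pointer 0.053 91 -0.0007828979205548014 0.0015382183006449883 0.0005756875881383493
pointer 0.06 70 -0.0007992839500863925 0.001512113993583848 0.0003396219087364627
post 842 -0.006881924943922759 0.005013861342239713 -0.0009308995545713285 0.09759375723615463 0.0676535759506069
collar -0.0171743356570263 0.020134652344633092
rodyaw 4483 0.24910679570254168
```

Emit:
jog_arm(
  plan=[
    [0, -0.06, 0, 0, 0, 0, -1],
    [0, 0, 0, 0, 0, 0, -1],
    [0, 0, 0, 0, 0, 0, -1],
    [0, 0, 0, 0, 0, 0, -1],
    [0, 0, 0, 0, 0, 0, -1],
  ],
)

```text
t: 23.3
tool_pos: [0.445, -0.0388, 0.0416]
tool_rot: [2.389, 2.033, 0.009]
contact_force: [11.0, 1.5, -6.1]
opening: 0.0242
grip_force: 91.9
```

Run:
```python
from h import *
o,im,P,m=look('n',.01,.2,.3,None,'w9')
d=np.load('w9.npz')['d'];p=o['tool_pos'][:2];a=9.35
u=np.array([np.cos(np.radians(a)),-np.sin(np.radians(a))])
L=(P[...,:2]-p);sx=L@u;sy=L@np.array([-u[1],u[0]]);z=P[...,2]
m=(d>0)&(sy>.055)&(sy<.066)&(abs(sx)<.02)&(z>.024)&(z<.035)
print('pointer',(sx[m].min()+sx[m].max())/2,np.median(sx[m]))
m=(d>0)&(sy>.085)&(sy<.115)&(abs(sx)<.009)&(z>.056)&(z<.08)
print('post',sx[m].min(),sx[m].max(),np.median(sx[m]))
```

```text
pointer 0.0006273244263620308 0.0008311883602007557
post -0.005399930438049637 0.006554628995143637 0.0004905252214876531
```

Pointer and post now agree within 0.3 mm. I'm handing in.

```bash
python3 -c "
from station import ctrl
print(ctrl.finish_job())"
```

```text
the job is handed in; nothing more can be done
None
```

I handed the job in at about 23 s: both collars are down on their feet and released, and the rod is held against its spring with its pointer measured within about 0.5 mm of the thin post's middle; the hand-in returned no verdict.

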